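# Sort tagged guest pagers into a sprung charging dock and a repair tray

## Task

Three guest pagers lie on the counter. Clip the two with a round tag into the charging dock, one in each bay and tag outward: push the sprung upper jaw back, get the pager fully down and centred on the sloping bed, and let the jaw hold its lower end home under the lip. Lay the pager with the bar tag flat in the wooden repair tray, tag up, and leave the cup, shaker and bell where they stand.

Things in the scene. Friction and masses are not known exactly. Their poses are not given: they have to be found in the camera images.
- pager_round_1: guest pager, a black flat box 92 x 54 x 24 mm (120 g or so), long along x, z up out of its tagged face, origin at the centre of its underside; on the middle of its face a raised white tag, a round disc of 34 mm. The ends are alike for loading.
- pager_round_2: guest pager, a black flat box 92 x 54 x 24 mm (120 g or so), long along x, z up out of its tagged face, origin at the centre of its underside; on the middle of its face a raised white tag, a round disc of 34 mm (same as the other). The ends are alike for loading.
- pager_bar: guest pager, a black flat box 92 x 54 x 24 mm (120 g or so), long along x, z up out of its tagged face, origin at the centre of its underside; on the middle of its face a raised white tag, a bar 44 x 8 mm across the face. The ends are alike for loading.
- bay_left: left (+y) bay of the charging dock (bays 110 mm apart), a sloping bed 40 mm wide. Origin: where the centre of the pager's underside rests at home, on the bed's face, 46 mm over the counter; x points up the slope (25 degrees, away from the robot), y across, z out of the bed. Home: underside on the bed, long side along x, lower end under the lip, upper end held by the sprung jaw.
- bay_right: right (-y) bay of the charging dock (bays 110 mm apart), a sloping bed 40 mm wide. Origin: where the centre of the pager's underside rests at home, on the bed's face, 46 mm over the counter; x points up the slope (25 degrees, away from the robot), y across, z out of the bed. Home: underside on the bed, long side along x, lower end under the lip, upper end held by the sprung jaw.
- lip_left (a point): middle of the edge of the left bay's lip, at bay x -40.5, z 30 mm (its top). The fixed lip is 36 mm wide and covers bay x -54.5 to -40.5 mm, 27 to 30 mm above the bed; under it the fixed lower stop has its face at bay x -46.5 mm.
- lip_right (a point): middle of the edge of the right bay's lip, at bay x -40.5, z 30 mm (its top). The fixed lip is 36 mm wide and covers bay x -54.5 to -40.5 mm, 27 to 30 mm above the bed; under it the fixed lower stop has its face at bay x -46.5 mm.
- jaw_left (a joint): sprung jaw of the left bay, in m: 0 at rest (face at bay x +36 mm), grows as it is pushed up the slope, end 0.026; 0.010 with a pager at home; from 0.017 the pager's lower end clears the lip. An upright plate 36 mm wide, 53 mm high over the bed, top edge bent back. Spring 4 N at rest, 9 N at 0.018, damped.
- jaw_right (a joint): sprung jaw of the right bay, in m: 0 at rest (face at bay x +36 mm), grows as it is pushed up the slope, end 0.026; 0.010 with a pager at home; from 0.017 the pager's lower end clears the lip. An upright plate 36 mm wide, 53 mm high over the bed, top edge bent back. Spring 4 N at rest, 9 N at 0.018, damped.
- repair_tray: open wooden tray 145 x 175 x 24 mm (x, y, z), walls and floor 6 mm thick; origin at the centre of its underside, z up; fixed
- espresso_cup: bystander: green cup with handle, 64 x 88 x 56 mm, origin under its centre
- sugar_shaker: bystander: glass shaker with grey cap, 44 mm wide, 90 mm high, origin under its centre
- service_bell: bystander: steel counter bell on a black foot, 84 mm wide, 66 mm high, origin under its centre
Mind the look-alikes: they are no part of the job. What is shaped like the pager_round_2 but blue is not meant.

How it is judged:
By the outcome, as a careful person would: the job done as asked, in the order asked, and still so for the second after the job is handed in, with the robot touching nothing.
It also fails if it takes over 72 s, if anything falls off the work surface, if the arm or the gripper's body presses on something with over 40 N, if the wrist force passes 120 N, or if a joint passes its speed limit or range.

## Robot

A 6-joint arm with a two-finger parallel gripper is mounted at the origin on a cart in front of the work surface, level with it; the furniture and walls round the work are solid. World frame = base frame: x ahead of the robot, y to its left, z up, the work surface at z = 0. Lengths are in mm, angles in rad, forces in N, time in s.
With the tool pointing down it reaches from about 350 to 775 mm from the base axis. Payload 7.3 kg.
Tool frame: the origin (TCP) lies midway between the tips of the shut fingers; the grasp point (between the pads) lies 19 mm behind it; z points along the fingers, y is the line along which they close (so a half turn about z gives the same grasp; the last joint's range is limited). The gripper opens to 92 mm and grips with 3 to 60 N. Pads are 19 mm wide; open, the fingers measure 130 mm over their backs; the gripper's body (75 mm by 190 mm) begins 47 mm behind the grasp point.
Start: joints at [-1.288, 0.342, 1.524, -0, 1.275, -0.146], TCP at [218.308, -477.479, 226.741] pointing down, gripper open.
Joint ranges: [-2.53, 2.53], [-0.77, 2.02], [0.04, 2.7], [-1, 4.14], [0.28, 2.66], [-3.11, 3.11]. Speed limits (rad/s): [2.57, 2.57, 3.14, 3.14, 3.14, 3.14].

## Interface

Orientations are given as [roll, pitch, yaw] about the fixed x, y, z axes, in that order (R = Rz(yaw) Ry(pitch) Rx(roll)).
In Python, from plant import bot gives the robot as it stands.
- The arm moves only by the tool servo_tool, never from a script. Its argument "deltas" is a list of rows, each a list of 2 entries, a list of its own where there are three numbers: the shift along the tool's x, y, z in m, then the turn, a rotation vector about the tool's x, y, z in degrees. A call has 1 to 20 rows; each row shifts and turns the commanded pose from where the row before left it, along the tool's axes as they then stand; what a row does not reach is not made up. A row lasts 1/8 s, in which the tool goes at most 62.5 mm and 10.7 degrees, less where a joint would pass 70% of its speed; a pose out of reach is approached as far as the arm can. A call with a gripper value outside its range is refused whole. "fingers" is the opening, from 0 (shut) to 1 (fully open), set as the call begins (left out, the last holds). The fingers move at their own pace and stop on an object; the grip force is fixed at half the most. Time passes only in rows, so rows that do not move let the fingers close. It gives the time, the measured TCP pose, the force, the opening and the grip force at its end, in the units of the state.
- bot.get_obs(): the state, without advancing time (a new reading comes with each control period).
- bot.capture(name): name is "scene" or "top" or "wrist"; returns the picture (400x640x3 uint8, red, green, blue); there is no depth.
- bot.camera_model(name): a dict with "mtx" (3x3 intrinsics, pixels), "dist" ([k1, k2, p1, p2, k3] as OpenCV has them; the pictures are not rectified), "xyz" and "rotation" of the camera in the world. Camera axes: x right, y down, z forward; pixel columns grow to the right and rows downward; lengths in mm; the calibration is good to about 2 mm. A picture is of the moment at which its call begins: read the wrist's pose just before it. camera_model takes no time and is no camera call; for the wrist camera it gives the pose at the moment of the call.
- bot.close_job(): hands the job in; it is judged then, once.
The state is a dict: "time": time; "joint_positions": joint angles; "dq": joint speeds; "tau": joint torques, N m; "tool_pos": TCP position; "tcp_rot": TCP orientation; "contact_force": force on the tool from outside, world axes, zero at the start; "moment": the same for the moment, N m; "grip_width": finger opening in mm; "finger_force": force on a finger pad.
Only numpy, scipy, OpenCV 4.12 (cv2) and the standard library are available. Lean on these libraries where they do the work, as an engineer would, in place of code of your own. Each camera call takes 0.05 s, during which the arm holds its last target. There are 200 camera calls.

## Working session

There is one attempt and no reset: what is moved stays moved. The work goes in short steps, Python scripts to look and compute and a tool call to move; the robot and the scene stay as the last step left them, time stands still between calls to the robot, and variables do not carry over. Pictures are saved under pics/ and viewed, at most 10 in all, crops included, and the job is handed in when it is done.

Besides the shell and the picture viewer there is one more tool, called after ">>>" as a command line: name --argument value ..., lists and objects as JSON in quotes. servo_tool: Moves the arm, as the interface text tells. Its arguments: {"type":"object","properties":{"deltas":{"type":"array"},"fingers":{"type":"number"}},"required":["deltas"]}

```bash
mkdir -p pics; ls; python3 - <<'E'
from plant import bot
import cv2
o=bot.get_obs();print(o)
for n in ("scene","top"):
    im=bot.capture(n);cv2.imwrite(f"pics/{n}0.png",im[:,:,::-1])
    m=bot.camera_model(n);print(n,m)
print(bot.camera_model("wrist"))
E
```

```text
pics
{'time': 0.0, 'joint_positions': array([-1.28800634e+00,  3.42687612e-01,  1.52502875e+00, -4.10392132e-05,
        1.27535611e+00, -1.45982210e-01]), 'dq': array([-0.00027448,  0.0008457 , -0.00069108, -0.00048568, -0.00116482,
        0.0012239 ]), 'tau': array([-7.19100171e-05, -4.31237555e+01, -2.44226557e+01,  7.18872109e-02,
        5.59757254e-02, -1.17280642e-04]), 'tool_pos': array([ 218.17508358, -477.07768462,  226.05907514]), 'tcp_rot': array([-3.14012287e+00, -1.76433979e-04,  4.28784049e-01]), 'contact_force': array([ 0.58536984, -0.49256267,  0.28543783]), 'moment': array([ 0.00990254,  0.00381491, -0.01082511]), 'finger_force': 0.0, 'grip_width': 92.27463395106491}
scene {'mtx': array([[398.63194131,   0.        , 312.54386171],
       [  0.        , 398.63194131, 201.29263863],
       [  0.        ,   0.        ,   1.        ]]), 'dist': array([-0.00186296,  0.        ,  0.        ,  0.        ,  0.        ]), 'xyz': array([-501.49876073,  676.38777023,  637.22944192]), 'rotation': array([-2.01677174,  0.02062417, -2.09455944])}
top {'mtx': array([[464.25371709,   0.        , 315.48090695],
       [  0.        , 464.25371709, 196.88276336],
       [  0.        ,   0.        ,   1.        ]]), 'dist': array([-0.02130586,  0.        ,  0.        ,  0.        ,  0.        ]), 'xyz': array([ 420.30266411,   55.14056863, 1646.61712904]), 'rotation': array([-3.06706965,  0.01256333, -1.56178141])}
{'mtx': array([[323.64024921,   0.        , 316.20168254],
       [  0.        , 323.64024921, 195.98729294],
       [  0.        ,   0.        ,   1.        ]]), 'dist': array([-0.06583337,  0.        ,  0.        ,  0.        ,  0.        ]), 'xyz': array([ 280.35812125, -448.66155095,  384.02885298]), 'rotation': array([ 2.88090345e+00,  1.60225530e-03, -1.14217132e+00])}
```

View pics/top0.png

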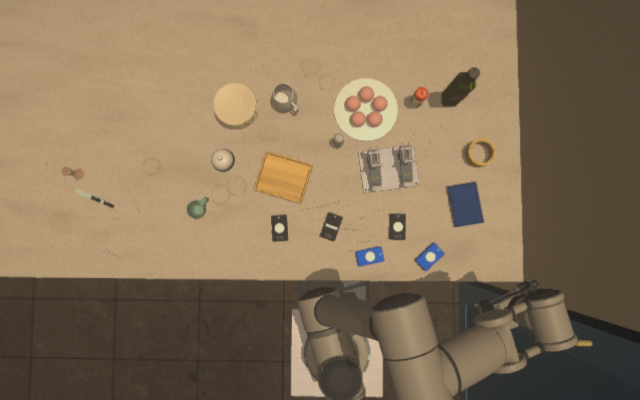

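View pics/scene0.png

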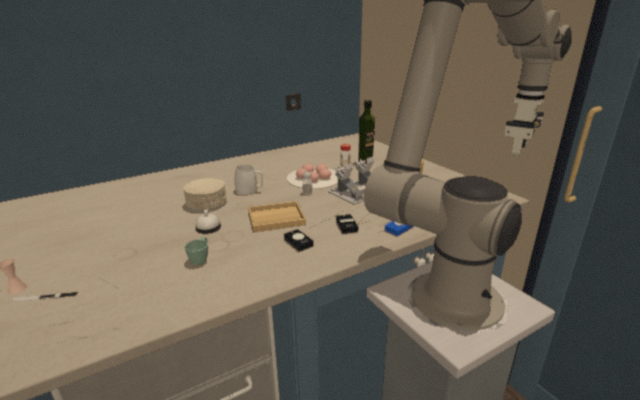

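Top view: round pagers at (279,228) and (398,227), the bar pager at (331,226), blue look-alikes at (370,256) and (430,257). The dock is near (389,165) with its bays at (375,165) and (407,163), and the tray is at (284,178). The scene view agrees.

```bash
cat > h.py <<'E'
import numpy as np, cv2
from scipy.spatial.transform import Rotation as R
def rot(rpy): return R.from_euler('xyz',rpy)
def rays(m,px):
    u=cv2.undistortPoints(np.float64(px).reshape(-1,1,2),m["mtx"],m["dist"]).reshape(-1,2)
    d=np.c_[u,np.ones(len(u))]
    return rot(m["rotation"]).apply(d)
def plane(m,px,z):
    d=rays(m,px); c=m["xyz"]; return c+d*((z-c[2])/d[:,2])[:,None]
def proj(m,P):
    r=rot(m["rotation"]).inv(); 
    rv=r.as_rotvec(); t=-r.apply(m["xyz"])
    return cv2.projectPoints(np.float64(P).reshape(-1,1,3),rv,t,m["mtx"],m["dist"])[0].reshape(-1,2)
def tri(ms,pxs):
    A=np.zeros((3,3));b=np.zeros(3)
    for m,p in zip(ms,pxs):
        d=rays(m,[p])[0];d/=np.linalg.norm(d);Q=np.eye(3)-np.outer(d,d);A+=Q;b+=Q@m["xyz"]
    return np.linalg.solve(A,b)
def step(o,pos,rpy=None):
    "shift (m) in tool axes and rotvec (deg) in tool axes from measured pose to target"
    r=rot(o["tcp_rot"]); d=r.inv().apply(np.array(pos)-o["tool_pos"])/1000
    w=(r.inv()*rot(rpy)).as_rotvec(degrees=True) if rpy is not None else None
    return d.round(4),None if w is None else w.round(2)
E
python3 - <<'E'
from plant import bot
from h import *
m=bot.camera_model("top")
print(plane(m,[(279,228),(331,226),(398,227),(284,178),(375,165),(407,163),(370,256),(430,257),(198,208),(339,142),(222,160)],25).round())
w=bot.camera_model("wrist");o=bot.get_obs();r=rot(o["tcp_rot"])
print("cam in tool",r.inv().apply(w["xyz"]-o["tool_pos"]),(r.inv()*rot(w["rotation"])).as_matrix().round(3))
print(step(o,[430,20,330],[np.pi,0,-np.pi/2]),step(o,[430,20,330],[np.pi,0,np.pi/2]),step(o,[430,20,330],[np.pi,0,0]))
E
```

```text
[[ 431.  203.   25.]
 [ 440.   22.   25.]
 [ 438. -212.   25.]
 [ 607.  188.   25.]
 [ 655. -132.   25.]
 [ 663. -244.   25.]
 [ 337. -114.   25.]
 [ 336. -322.   25.]
 [ 499.  489.   25.]
 [ 736.   -5.   25.]
 [ 669.  408.   25.]]
cam in tool [  68.41851394   -0.26435399 -157.91595806] [[-0.    -0.966 -0.258]
 [ 1.    -0.    -0.   ]
 [ 0.    -0.258  0.966]]
(array([ 0.3994, -0.3642, -0.1033]), array([-6.0000e-02,  7.0000e-02,  1.1457e+02])) (array([ 0.3994, -0.3642, -0.1033]), array([-7.000e-02, -5.000e-02, -6.543e+01])) (array([ 0.3994, -0.3642, -0.1033]), array([-8.000e-02,  1.000e-02,  2.457e+01]))
```

>>> servo_tool --deltas '[[[0, 0, -0.008], [0, 0, 8.2]], [[0, 0, -0.008], [0, 0, 8.2]], [[0, 0, -0.008], [0, 0, 8.17]], [[0.0428, -0.0371, 0], [0, 0, 0]], [[0.0428, -0.0371, 0], [0, 0, 0]], [[0.0428, -0.0371, 0], [0, 0, 0]], [[0.0428, -0.0371, 0], [0, 0, 0]], [[0.0428, -0.0371, 0], [0, 0, 0]], [[0.0428, -0.0371, 0], [0, 0, 0]], [[0.0428, -0.0371, 0], [0, 0, 0]], [[0.0428, -0.0371, 0], [0, 0, 0]], [[0, 0, 0], [0, 0, 0]], [[0, 0, 0], [0, 0, 0]]]' --fingers 1

```text
time: 1.72
tool_pos: [560.3, -180.6, 250.1]
tcp_rot: [-3.142, 0.001, 0.001]
contact_force: [-0.0, 0.3, -0.4]
grip_width: 91.8
finger_force: 0.0
```

```bash
cat > snap.py <<'E'
from plant import bot
import cv2,pickle,sys
n=sys.argv[1];m=bot.camera_model("wrist");o=bot.get_obs();im=bot.capture("wrist")
cv2.imwrite(f"pics/{n}.png",im[:,:,::-1]);pickle.dump(m,open(f"pics/{n}.pkl","wb"));print(o["time"],o["tool_pos"],o["tcp_rot"],o["contact_force"])
E
python3 snap.py B
```

```text
1.725 [ 560.29317878 -180.64786057  250.11159841] [-3.14152337e+00  1.44903389e-03  6.14052989e-04] [-0.01963294  0.2841525  -0.37741982]
```

View pics/B.png

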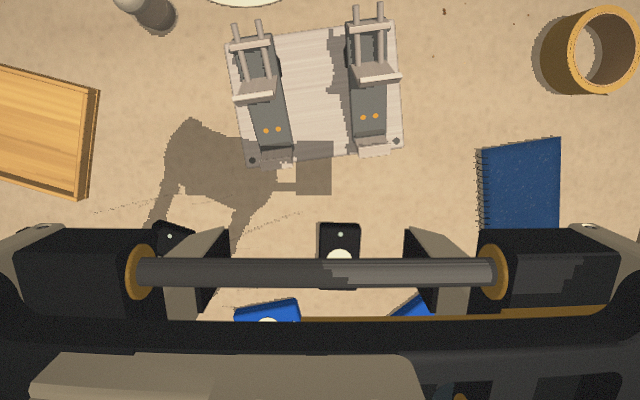

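View B: the gripper hides rows below about 225. The dock shows clearly with its left bay at about (267,110), right bay at about (370,110), orange contacts at (272,130) and (370,117), and base screws at (252,160) and (396,141). The tray's edge is at the left. I'll take a second dock view, then two pager views.

>>> servo_tool --deltas '[[[0.0133, -0.04, 0], [0, 0, 0]], [[0.0133, -0.04, 0], [0, 0, 0]], [[0.0134, -0.04, 0], [0, 0, 0]], [[0, 0, 0], [0, 0, 0]], [[0, 0, 0], [0, 0, 0]]]'

```text
time: 2.4
tool_pos: [600.2, -62.1, 250.8]
tcp_rot: [3.141, 0.0, -0.001]
contact_force: [0.2, -0.1, 0.1]
grip_width: 91.7
finger_force: 0.0
```

```bash
python3 snap.py D
```

```text
2.4 [600.16566908 -62.13266212 250.81137886] [ 3.14089819e+00  2.35995145e-04 -1.37344138e-03] [ 0.18428133 -0.07829189  0.10198166]
```

>>> servo_tool --deltas '[[[-0.05, 0, 0], [0, 0, 0]], [[-0.055, 0, 0], [0, 0, 0]], [[-0.055, 0, 0], [0, 0, 0]], [[-0.05, 0, 0], [0, 0, 0]], [[0, 0, 0], [0, 0, 0]], [[0, 0, 0], [0, 0, 0]]]'

```text
time: 3.2
tool_pos: [391.1, -61.7, 251.3]
tcp_rot: [3.141, -0.002, -0.002]
contact_force: [1.0, -0.2, -0.0]
grip_width: 91.8
finger_force: 0.0
```

```bash
python3 snap.py E
```

```text
3.2 [391.13401555 -61.74340545 251.3062902 ] [ 3.14071356e+00 -1.94995147e-03 -2.10219350e-03] [ 1.02074129 -0.19153432 -0.03220964]
```

>>> servo_tool --deltas '[[[0, -0.045, 0], [0, 0, 0]], [[0, -0.045, 0], [0, 0, 0]], [[0, -0.045, 0], [0, 0, 0]], [[0, 0, 0], [0, 0, 0]], [[0, 0, 0], [0, 0, 0]]]'

```text
time: 3.88
tool_pos: [391.4, 74.1, 250.4]
tcp_rot: [3.141, 0.0, 0.001]
contact_force: [-0.3, -0.7, 0.4]
grip_width: 91.6
finger_force: 0.0
```

```bash
python3 snap.py F; python3 - <<'E'
import cv2,numpy as np
B=cv2.imread("pics/B.png")[0:175,215:420];D=cv2.imread("pics/D.png")
print(D.shape)
a=cv2.resize(B,None,fx=3.2,fy=3.2,interpolation=cv2.INTER_CUBIC)
cv2.imwrite("pics/Bd.png",a)
E=cv2.imread("pics/E.png");F=cv2.imread("pics/F.png")
cv2.imwrite("pics/DEF.png",np.vstack([D[:240],E[:240]])) 
E
```

```text
3.875 [391.37179082  74.13793389 250.44671676] [3.14111601e+00 3.70616808e-04 7.81000637e-04] [-0.34168963 -0.70103242  0.44195389]
(400, 640, 3)
```

View pics/DEF.png

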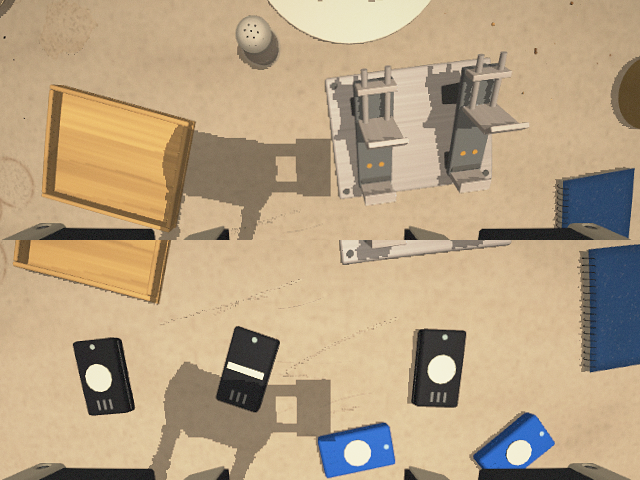

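View pics/Bd.png

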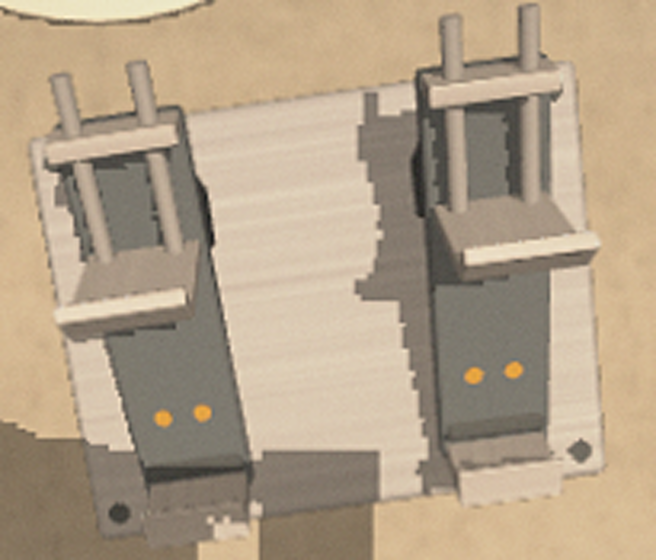

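Views D/E: tray about (45–195, 85–230) in D; lips at about (380,197) and (472,185); contact dots at (370,166), (382,164), (463,153), (475,152). In E (add 240 to rows), round tags are at (99,137) and (441,129), bar at (246,130). Crop Bd shows the lip's bright top face below its edge in each bay.

```bash
cat > meas.py <<'E'
import pickle
from h import *
L=lambda n:(cv2.imread(f"pics/{n}.png"),pickle.load(open(f"pics/{n}.pkl","rb")))
I={n:L(n) for n in "BDEF"}
def blobs(mask,a0,a1):
    n,l,s,c=cv2.connectedComponentsWithStats(mask.astype(np.uint8),connectivity=8)
    return [(c[i],s[i,4],l==i) for i in range(1,n) if a0<=s[i,4]<=a1]
E
python3 - <<'E'
from meas import *
dots={}
for n in "BD":
    hsv=cv2.cvtColor(I[n][0],cv2.COLOR_BGR2HSV)
    w=(hsv[...,0]>10)&(hsv[...,0]<22)&(hsv[...,1]>180)&(hsv[...,2]>150)
    w[220:]=0
    b=[(c,a) for c,a,_ in blobs(w,6,80)]
    b.sort(key=lambda t:t[0][0]); print(n,[(c.round(1),a) for c,a in b]); dots[n]=[c for c,a in b if a<45]
if len(dots["B"])==len(dots["D"])==4:
    P=np.array([tri([I["B"][1],I["D"][1]],[p,q]) for p,q in zip(dots["B"],dots["D"])]);print("dots",P.round(1))
for n in "EF":
    im,m=I[n];g=im.min(2).astype(int);w=(g>200);w[226:]=0
    for c,a,M in sorted(blobs(w,3,900),key=lambda t:t[0][0]):
        p=M.nonzero();x=plane(m,[c],25)[0]
        print(n,a,c.round(1),x.round(1))
    k=(im.max(2)<60);k[222:]=0
    for c,a,M in sorted(blobs(cv2.morphologyEx(k.astype(np.uint8),cv2.MORPH_CLOSE,np.ones((7,7))),1500,7000),key=lambda t:t[0][0]):
        cn=cv2.findContours(M.astype(np.uint8),0,2)[0];print(" black",a,[np.round(v,1) for v in cv2.minAreaRect(cn[0])])
c=np.vstack([np.hstack([cv2.resize(I["B"][0][y:y+36,x:x+50],None,fx=8,fy=8,interpolation=2) for x,y in ((250,135),(345,122))]),
 np.hstack([cv2.resize(I["D"][0][y:y+36,x:x+50],None,fx=8,fy=8,interpolation=2) for x,y in ((355,172),(445,160))])])
cv2.imwrite("pics/lips.png",c)
E
```

```text
B [(array([362.7, 116.7]), np.int32(10)), (array([375. , 115.7]), np.int32(6))]
D [(array([381. , 163.5]), np.int32(6)), (array([462.5, 153.1]), np.int32(8))]
E 519 [ 98.  137.5] [431.3 202.4  25. ]
E 225 [245.3 130.4] [437.1  21.2  25. ]
E 5 [347.2   9.4] [567.3 -96.   25. ]
E 5 [352.4   8.8] [ 567.9 -101.7   25. ]
E 516 [357.4 212.8] [ 335.5 -113.1   25. ]
E 7 [386.  206.3] [ 343.9 -148.6   25. ]
E 575 [441.2 128.9] [ 438.8 -209.5   25. ]
E 456 [518.8 212.4] [ 334.9 -321.3   25. ]
E 8 [541.1 193.1] [ 360.4 -347.3   25. ]
 black 2918 [array([103.7, 136.1]), array([78.7, 47.9]), np.float64(78.5)]
 black 3277 [array([246.4, 129. ]), array([46.8, 76.7]), np.float64(16.8)]
 black 2852 [array([438. , 127.8]), array([47.2, 78.3]), np.float64(5.7)]
F 348 [206.6 130.7] [436.6 202.8  25. ]
F 226 [360.6 129.8] [437.2  22.2  25. ]
F 482 [463.9 212.7] [ 335.5 -112.4   25. ]
F 9 [491.7 206.9] [ 343.1 -147.6   25. ]
F 503 [550.1 131. ] [ 438.8 -208.9   25. ]
F 6 [584.5 224. ] [ 319.1 -281.2   25. ]
F 241 [612.4 212.1] [ 335.4 -319.1   25. ]
 black 2859 [array([209.6, 134.3]), array([78.6, 46.7]), np.float64(81.6)]
 black 3189 [array([360. , 128.6]), array([45.8, 78.2]), np.float64(20.6)]
 black 2952 [array([544. , 129.7]), array([48.5, 78.7]), np.float64(9.5)]
```

View pics/lips.png

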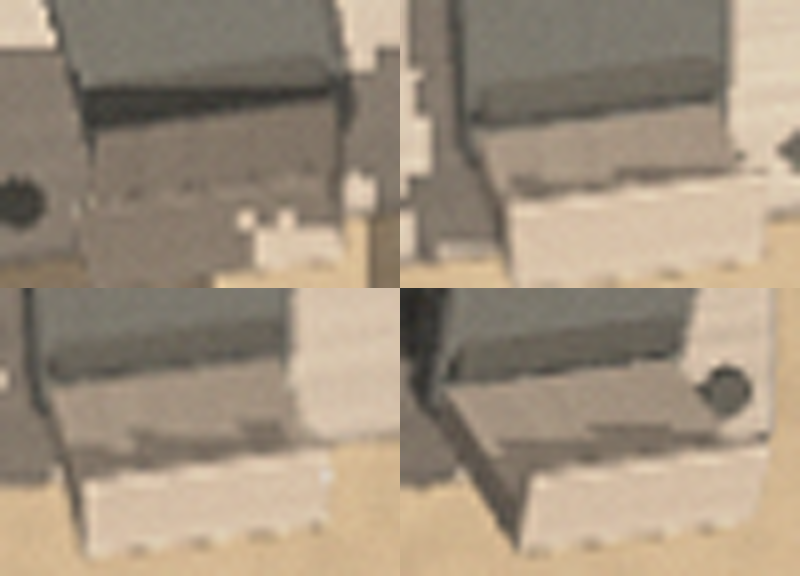

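```bash
python3 - <<'E'
from meas import *
ms=[I["B"][1],I["D"][1]]
C={"L":[((260.6,160.2),(365.2,195.9)),((292.4,156.8),(395.8,191.4))],"R":[((358.3,146.9),(460.8,183.1)),((390.3,143.5),(490.6,179.2))]}
for k,v in C.items():
    P=[tri(ms,p) for p in v];d=P[0]-P[1];print("lip",k,np.round(P,1),"mid",np.mean(P,0).round(1),"w",np.linalg.norm(d).round(1),"yaw",np.degrees(np.arctan2(-d[0],d[1])).round(1))
dots={}
for n,rois in (("B",[(255,120,288,140),(355,108,390,126)]),("D",[(362,156,390,175),(455,143,483,162)])):
    hsv=cv2.cvtColor(I[n][0],cv2.COLOR_BGR2HSV);w=(hsv[...,0]<25)&(hsv[...,1]>110);out=[]
    for x0,y0,x1,y1 in rois:
        t=np.zeros_like(w);t[y0:y1,x0:x1]=w[y0:y1,x0:x1]
        out+=[c for c,a,_ in sorted(blobs(t,4,60),key=lambda q:q[0][0])]
    dots[n]=out;print(n,np.round(out,1).tolist())
print("dots",np.round([tri(ms,p) for p in zip(dots["B"],dots["D"])],1))
res={}
for n in "EF":
    im,m=I[n];k=(im.max(2)<60);k[222:]=0
    for j,(c,a,M) in enumerate(sorted(blobs(cv2.morphologyEx(k.astype(np.uint8),cv2.MORPH_CLOSE,np.ones((7,7))),1500,7000),key=lambda t:t[0][0])):
        cn=cv2.findContours(M.astype(np.uint8),0,2)[0];h=np.zeros(k.shape,np.uint8);cv2.fillConvexPoly(h,cv2.convexHull(np.vstack(cn)),1);h=cv2.erode(h,np.ones((5,5)))
        b=sorted(blobs((h>0)&(im.max(2)>105),4,1000),key=lambda t:-t[1])
        tag=b[0];rr=cv2.minAreaRect(cv2.findContours(tag[2].astype(np.uint8),0,2)[0][0])
        up=[q for q in b[1:] if q[0][1]<tag[0][1]-20]
        res[n,j]=(tag[0],up[0][0] if up else None)
        P=plane(m,[tag[0]]+([up[0][0]] if up else []),25)
        s=""
        if up: d=P[1]-P[0];s=np.degrees(np.arctan2(d[1],d[0])).round(1)
        bp=cv2.boxPoints(rr);W=plane(m,bp,25);e=[W[1]-W[0],W[2]-W[1]];e=max(e,key=np.linalg.norm)
        print(n,j,tag[1],tag[0].round(1),P[0].round(1),"dotyaw",s,"rect",[np.round(v,1) for v in rr],"longdir",np.degrees(np.arctan2(e[1],e[0])).round(1),np.linalg.norm(e).round(1))
for j in range(3):print("tag",j,tri([I["E"][1],I["F"][1]],[res["E",j][0],res["F",j][0]]).round(1))
# tray rim corners
for n in "DEF":
    hsv=cv2.cvtColor(I[n][0],cv2.COLOR_BGR2HSV);w=((hsv[...,0]>10)&(hsv[...,0]<25)&(hsv[...,1]>125)).astype(np.uint8);w[225:]=0;w=cv2.morphologyEx(w,cv2.MORPH_CLOSE,np.ones((9,9)))
    q=sorted(blobs(w,3000,60000),key=lambda t:t[0][0])
    if q:
        cn=max(cv2.findContours(q[0][2].astype(np.uint8),0,2)[0],key=cv2.contourArea);print(n,q[0][1],cv2.approxPolyDP(cn,6,True).reshape(-1,2).tolist())
E
```

```text
lip L [[ 573.5 -118.6   50.8]
 [ 577.5 -154.1   48. ]] mid [ 575.5 -136.3   49.4] w 35.8 yaw 6.4
lip R [[ 589.2 -226.3   55.1]
 [ 593.1 -261.5   53.7]] mid [ 591.1 -243.9   54.4] w 35.5 yaw 6.4
B [[265.6, 130.2], [277.9, 128.6], [362.6, 117.0], [374.9, 115.1]]
D [[369.0, 165.2], [380.9, 163.8], [462.5, 152.9], [474.3, 151.3]]
dots [[ 606.2 -123.5   37.3]
 [ 607.9 -137.5   37.3]
 [ 620.8 -232.5   37.3]
 [ 623.  -246.1   38.3]]
E 0 596 [ 98.2 137.5] [431.2 202.2  25. ] dotyaw 3.5 rect [array([ 98. , 137.5]), array([27., 26.]), np.float64(90.0)] longdir -91.4 33.3
E 1 277 [245.3 130.3] [437.2  21.1  25. ] dotyaw -18.9 rect [array([245. , 130.1]), array([37.9,  7.3]), np.float64(18.4)] longdir -108.8 44.0
E 2 665 [441.3 128.9] [ 438.9 -209.6   25. ] dotyaw -1.0 rect [array([441.5, 129. ]), array([27.6, 29. ]), np.float64(45.0)] longdir -131.0 33.8
F 0 652 [207.  135.1] [431.5 202.8  25. ] dotyaw 4.2 rect [array([206.8, 134.8]), array([29. , 26.9]), np.float64(45.0)] longdir -136.5 32.8
F 1 300 [360.7 129.7] [437.4  22.1  25. ] dotyaw -19.3 rect [array([360.8, 129.7]), array([38. ,  7.8]), np.float64(19.7)] longdir -108.9 44.7
F 2 590 [549.9 131.1] [ 438.6 -208.7   25. ] dotyaw -0.9 rect [array([550., 131.]), array([25.5, 28.3]), np.float64(45.0)] longdir -127.1 34.3
tag 0 [431.2 203.3  23.4]
tag 1 [437.1  21.7  22. ]
tag 2 [ 438.6 -210.6   22.5]
D 16190 [[50, 85], [42, 195], [140, 224], [175, 224], [194, 122]]
E 6802 [[15, 0], [16, 26], [158, 62], [169, 0]]
F 6333 [[119, 15], [270, 60], [285, 0], [121, 0]]
```

Lips and contacts triangulate consistently: bays are 110 mm apart, dock yaw 7.8°, contacts at z 37.5 (on the 46 mm bed plane). Pager tags read about 23 mm high. Now the left round pager.

>>> servo_tool --deltas '[[[0.0135, -0.0428, -0.0], [0, 0, 0]], [[0.0135, -0.0428, 0.03], [0, 0, 0]], [[0.0136, -0.0429, 0.03], [0, 0, -3.8]], [[0, 0, 0.055], [0, 0, 0]], [[0, 0, 0.055], [0, 0, 0]], [[0, 0, 0.04], [0, 0, 0]], [[0, 0, 0.025], [0, 0, 0]], [[0, 0, 0.0127], [0, 0, 0]], [[0, 0, 0], [0, 0, 0]]]'

```text
time: 5.05
tool_pos: [431.6, 202.1, 2.6]
tcp_rot: [3.141, 0.001, 0.065]
contact_force: [-0.1, 0.8, 0.6]
grip_width: 91.7
finger_force: 0.0
```

>>> servo_tool --deltas '[[[0, 0, 0], [0, 0, 0]], [[0, 0, 0], [0, 0, 0]], [[0, 0, 0], [0, 0, 0]], [[0, 0, 0], [0, 0, 0]]]' --fingers 0

```text
time: 5.55
tool_pos: [431.5, 202.9, 3.3]
tcp_rot: [-3.142, -0.001, 0.066]
contact_force: [0.3, -0.6, -0.6]
grip_width: 56.5
finger_force: 0.0
```

```bash
cat > bay.py <<'E'
from plant import bot
from h import *
yaw=np.radians(7.8);Rb=R.from_euler('ZY',[yaw,-np.radians(25)])
O={"L":np.array([625.2,-128.4,46]),"R":np.array([640.1,-237.4,46])}
Rt=(Rb*R.from_euler('x',np.pi)).as_euler('xyz')
def tcp(b,x,z): return O[b]+Rb.apply([x,0,z])
E
python3 - <<'E'
from bay import *
from meas import *
print("Rt",np.round(Rt,4),Rb.as_matrix().round(3))
for b in "LR": print(b,tcp(b,-14,75).round(1),tcp(b,-14,37).round(1))
o=bot.get_obs();print(o["tool_pos"],o["tcp_rot"],o["grip_width"],o["finger_force"])
m=I["D"][1];print("tray",plane(m,[(42,195),(50,85),(194,122)],24).round(1),plane(m,[(194,122)],0).round(1))
# from lifted 150 above with same orientation
o["tool_pos"]=o["tool_pos"]+[0,0,150]
print(step(o,tcp("L",-14,75),Rt))
E
```

```text
Rt [ 3.1416 -0.4363  0.1361] [[ 0.898 -0.136 -0.419]
 [ 0.123  0.991 -0.057]
 [ 0.423 -0.     0.906]]
L [ 581.2 -134.4  108.1] [ 597.1 -132.2   73.6]
R [ 596.1 -243.4  108.1] [ 612.  -241.2   73.6]
[431.46304396 202.90579525   3.3082128 ] [-3.14154795e+00 -6.22910972e-04  6.64259430e-02] 56.52000613252606 0.0
tray [[567.6 293.5  24. ]
 [703.1 254.7  24. ]
 [655.9  81.1  24. ]] [[655.1  90.1   0. ]]
(array([0.127 , 0.3465, 0.0453]), array([ 0.87, 24.95, -3.93]))
```

>>> servo_tool --deltas '[[[0, 0, 0], [0, 0, 0]], [[0, 0, 0], [0, 0, 0]], [[0, 0, -0.01], [0, 0, 0]], [[0, 0, -0.04], [0, 0, 0]], [[0, 0, -0.05], [0, 0, 0]], [[0, 0, -0.05], [0, 0, 0]], [[0, 0, 0], [0.29, 8.32, -1.31]], [[0, 0, 0], [0.29, 8.32, -1.31]], [[0, 0, 0], [0.29, 8.31, -1.31]]]'

```text
time: 6.68
tool_pos: [431.1, 202.9, 154.0]
tcp_rot: [-3.141, -0.441, 0.137]
contact_force: [0.6, -1.5, -1.4]
grip_width: 53.6
finger_force: 30.0
```

>>> servo_tool --deltas '[[[0.0106, 0.0506, 0.0], [0, 0, 0]], [[0.0106, 0.0506, 0.014], [0, 0, 0]], [[0.0106, 0.0506, 0.014], [0, 0, 0]], [[0.0106, 0.0506, 0.014], [0, 0, 0]], [[0.0106, 0.0507, 0.014], [0, 0, 0]], [[0.0106, 0.0507, 0.014], [0, 0, 0]], [[0.0103, 0.0507, 0.0142], [0, 0, 0]], [[0, 0, 0], [0, 0, 0]], [[0, 0, 0], [0, 0, 0]]]'

```text
time: 7.8
tool_pos: [580.2, -133.9, 107.5]
tcp_rot: [-3.14, -0.434, 0.136]
contact_force: [0.2, 0.4, -0.8]
grip_width: 53.9
finger_force: 30.0
```

```bash
python3 snap.py G; python3 - <<'E'
from bay import *
o=bot.get_obs();print(step(o,tcp("L",-14,75),Rt),o["finger_force"],o["grip_width"])
E
```

```text
7.8 [ 580.17723629 -133.86859927  107.54580745] [-3.14023398 -0.4343449   0.13553751] [ 0.19000275  0.40627866 -0.81770022]
(array([0.0009, 0.0012, 0.0001]), array([-0.07,  0.1 ,  0.02])) 29.989401698112488 53.71350076455205
```

View pics/G.png

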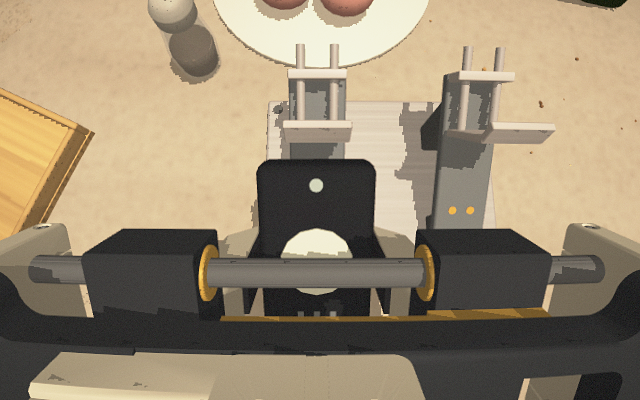

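The picture shows the held pager (tag centre column about 316) lined up with the left jaw (columns 283–352) and its rods, so the alignment is good. Next I descend above lip height and push the jaw.

>>> servo_tool --deltas '[[[0.0005, 0.0005, 0.018], [0, 0, 0]], [[0, 0, 0.018], [0, 0, 0]], [[0, 0, 0], [0, 0, 0]], [[0.005, 0, 0], [0, 0, 0]], [[0.005, 0, 0], [0, 0, 0]], [[0.005, 0, 0], [0, 0, 0]], [[0.005, 0, 0], [0, 0, 0]], [[0.0045, 0, 0], [0, 0, 0]], [[0, 0, 0], [0, 0, 0]], [[0, 0, 0], [0, 0, 0]]]'

```text
time: 9.1
tool_pos: [616.6, -129.5, 84.5]
tcp_rot: [-3.139, -0.432, 0.135]
contact_force: [-9.3, -2.1, -5.1]
grip_width: 53.8
finger_force: 30.0
```

```bash
cat > st.py <<'E'
from bay import *
import sys
o=bot.get_obs();b=sys.argv[1];p=Rb.inv().apply(o["tool_pos"]-O[b]);print(o["time"],"bay tcp",p.round(1),"F bay",Rb.inv().apply(o["contact_force"]).round(1),o["moment"].round(2),o["grip_width"].round(1),o["finger_force"])
E
python3 st.py L
```

```text
Traceback (most recent call last):
  File "st.py", line 3, in <module>
    o=bot.get_obs();b=sys.argv[1];p=Rb.inv().apply(o["tool_pos"]-O[b]);print(o["time"],"bay tcp",p.round(1),"F bay",Rb.inv().apply(o["contact_force"]).round(1),o["moment"].round(2),o["grip_width"].round(1),o["finger_force"])
                                                                                                                                                                                     ^^^^^^^^^^^^^^^^^^^^^
AttributeError: 'float' object has no attribute 'round'
```

>>> servo_tool --deltas '[[[0, 0, 0.008], [0, 0, 0]], [[0, 0, 0.008], [0, 0, 0]], [[0, 0, 0.008], [0, 0, 0]], [[0, 0, 0.006], [0, 0, 0]], [[0, 0, 0.004], [0, 0, 0]], [[0, 0, 0], [0, 0, 0]]]'

```text
time: 9.85
tool_pos: [630.9, -127.4, 53.8]
tcp_rot: [-3.139, -0.432, 0.135]
contact_force: [-8.7, -1.1, -3.9]
grip_width: 53.5
finger_force: 30.0
```

```bash
sed -i 's/o\["grip_width"\].round(1)/o["grip_width"]/' st.py; python3 st.py L
```

```text
9.85 bay tcp [8.5 0.2 4.6] F bay [-9.6  0.1  0.2] [-0.29  1.79 -0.11] 53.51706096151882 29.981751143932343
```

>>> servo_tool --deltas '[[[0, 0, 0.0015], [0, 0, 0]], [[0, 0, 0.001], [0, 0, 0]], [[0, 0, 0], [0, 0, 0]]]'

```text
time: 10.22
tool_pos: [631.9, -127.3, 52.4]
tcp_rot: [-3.139, -0.433, 0.136]
contact_force: [-13.7, -1.0, 3.9]
grip_width: 53.8
finger_force: 30.0
```

```bash
python3 st.py L
```

```text
10.225 bay tcp [8.8 0.2 2.9] F bay [-10.8   0.9   9.3] [-0.13  2.02 -0.09] 53.825836030895175 29.983907639980316
```

>>> servo_tool --deltas '[[[-0.003, 0, -0.0003], [0, 0, 0]], [[-0.003, 0, 0], [0, 0, 0]], [[-0.003, 0, 0], [0, 0, 0]], [[-0.0015, 0, 0], [0, 0, 0]], [[0, 0, 0], [0, 0, 0]]]'

```text
time: 10.85
tool_pos: [626.7, -129.1, 51.4]
tcp_rot: [3.139, -0.441, 0.137]
contact_force: [1.1, 4.6, 8.0]
grip_width: 53.6
finger_force: 30.0
```

```bash
python3 st.py L
```

```text
10.85 bay tcp [ 3.5 -0.9  4.3] F bay [4.9 4.4 6.6] [ 0.82 -0.12  0.35] 53.631320913727485 29.99563604593277
```

```bash
python3 snap.py H; python3 - <<'E'
import cv2,numpy as np
h=cv2.imread("pics/H.png")[:235,200:460];cv2.imwrite("pics/Hc.png",cv2.resize(h,None,fx=2.5,fy=2.5,interpolation=2))
E
```

```text
10.85 [ 626.71193171 -129.12596833   51.37147925] [ 3.13913079 -0.44110776  0.13711675] [1.05564881 4.6262838  8.03218288]
```

View pics/Hc.png

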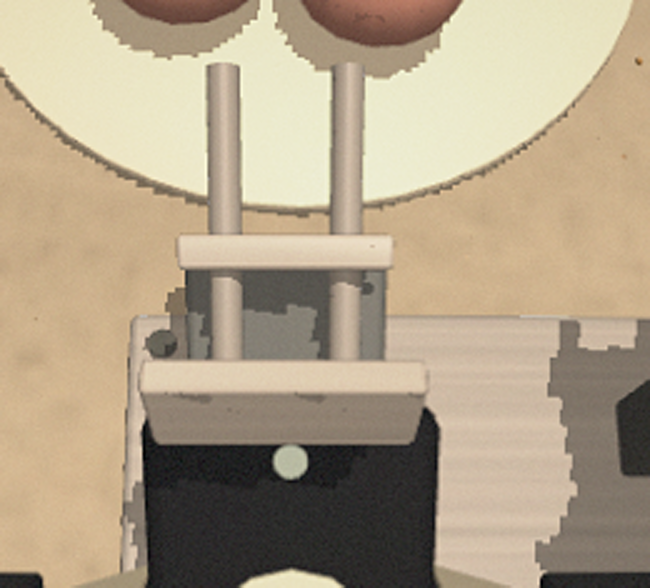

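```bash
cat > pb.py <<'E'
from meas import *
from bay import Rb,O
def onbay(m,px,b,z):
    c=Rb.inv().apply(m["xyz"]-O[b]);d=Rb.inv().apply(rays(m,px));return c+d*((z-c[2])/d[:,2])[:,None]
E
python3 - <<'E'
from pb import *
m=pickle.load(open("pics/H.pkl","rb"));g=pickle.load(open("pics/G.pkl","rb"))
s=lambda x,y:(200+x/2.5-.3,y/2.5-.3)
print("pager dot z24",onbay(m,[s(291,462)],"L",24).round(1))
print("jaw/pager line z24",onbay(m,[s(145,443),s(291,443),s(412,443)],"L",24).round(1))
print("jaw bend z53",onbay(m,[s(145,393),s(425,393)],"L",53).round(1))
im,me=I["E"];
# dot-tag distance from E for pagers
w=im.max(2)>105
t=np.zeros_like(w);t[95:125,80:105]=w[95:125,80:105]
b=[(c,a) for c,a,_ in blobs(t,3,60)];print(b)
for c,a in b: print(np.linalg.norm(plane(me,[c],24)[0]-plane(me,[(98.2,137.5)],24)[0]))
print("pager dot z at G, rel tool",rot([-3.14023398,-0.4343449,0.13553751]).inv().apply(onbay(g,[(316,185)],"L",24)*0))
E
```

```text
pager dot z24 [[40.  -0.8 24. ]]
jaw/pager line z24 [[ 43.4  24.8  24. ]
 [ 43.4  -0.8  24. ]
 [ 43.4 -22.   24. ]]
jaw bend z53 [[ 56.2  19.2  53. ]
 [ 56.2 -19.   53. ]]
[(array([ 91.91304348, 106.56521739]), np.int32(23)), (array([ 96., 124.]), np.int32(7))]
36.790176930171576
16.167928414873575
pager dot z at G, rel tool [[0. 0. 0.]]
```

The picture shows the upper end held by the jaw, and ray casting puts the pager's centre at bay x +3.2, not home. Forces suggest it is snagging, so I back up-slope and check where.

>>> servo_tool --deltas '[[[0.005, 0, 0], [0, 0, 0]], [[0.006, 0, 0], [0, 0, 0]], [[0, 0, 0], [0, 0, 0]]]'

```text
time: 11.28
tool_pos: [633.1, -127.9, 53.0]
tcp_rot: [-3.141, -0.434, 0.136]
contact_force: [-10.6, -1.9, 0.9]
grip_width: 53.8
finger_force: 30.0
```

```bash
python3 st.py L
```

```text
11.275 bay tcp [10.1 -0.6  3. ] F bay [-9.4 -0.5  5.4] [-0.19  1.48 -0.13] 53.83194687629991 29.991274774074554
```

>>> servo_tool --deltas '[[[-0.003, 0, 0], [0, 0, 0]], [[0, 0, 0], [0, 0, 0]]]'

```text
time: 11.52
tool_pos: [630.5, -128.3, 51.9]
tcp_rot: [-3.141, -0.434, 0.136]
contact_force: [-9.5, -1.5, 1.8]
grip_width: 53.7
finger_force: 30.0
```

```bash
python3 st.py L
```

```text
11.525 bay tcp [ 7.3 -0.6  3.1] F bay [-8.  -0.2  5.7] [-0.18  1.42 -0.09] 53.66424246653881 29.993620812892914
```

>>> servo_tool --deltas '[[[-0.003, 0, 0], [0, 0, 0]], [[0, 0, 0], [0, 0, 0]]]'

```text
time: 11.78
tool_pos: [628.9, -128.6, 51.5]
tcp_rot: [3.141, -0.436, 0.136]
contact_force: [-5.9, 1.0, 4.2]
grip_width: 53.7
finger_force: 30.0
```

```bash
python3 st.py L
```

```text
11.775 bay tcp [ 5.6 -0.7  3.4] F bay [-3.3  1.8  6.2] [0.12 1.07 0.17] 53.692396500402054 29.997168481349945
```

```bash
python3 - <<'E'
from pb import *
import pickle
g=cv2.imread("pics/G.png");mg=pickle.load(open("pics/G.pkl","rb"));mh=pickle.load(open("pics/H.pkl","rb"));h=cv2.imread("pics/H.png")
for n,im,m,rows,col in (("G",g,mg,range(112,162,1),316),("H",h,mh,range(138,182),316)):
    print(n,"cam bay",Rb.inv().apply(m["xyz"]-O["L"]).round(0))
    for r in rows: 
        v=im[r,col-6:col+7].mean((0,1)); print(r,int(v),onbay(m,[(col,r)],"L",53)[0,0].round(1),end=" | ")
    print()
c=cv2.resize(g[60:170,265:370],None,fx=4,fy=4,interpolation=2);d=cv2.resize(cv2.imread("pics/D.png")[50:215,325:420],None,fx=3,fy=3,interpolation=2)
H=max(c.shape[0],d.shape[0]);z=lambda a:np.pad(a,((0,H-a.shape[0]),(0,0),(0,0)))
cv2.imwrite("pics/GD.png",np.hstack([z(c),z(d)]))
E
```

```text
G cam bay [ 54.   0. 233.]
112 142 52.2 | 113 142 51.7 | 114 141 51.1 | 115 141 50.6 | 116 141 50.1 | 117 141 49.5 | 118 140 49.0 | 119 146 48.5 | 120 186 47.9 | 121 223 47.4 | 122 221 46.9 | 123 220 46.3 | 124 219 45.8 | 125 220 45.3 | 126 216 44.7 | 127 195 44.2 | 128 136 43.6 | 129 142 43.1 | 130 144 42.6 | 131 146 42.0 | 132 144 41.5 | 133 144 40.9 | 134 143 40.4 | 135 143 39.9 | 136 145 39.3 | 137 144 38.8 | 138 141 38.2 | 139 140 37.7 | 140 139 37.1 | 141 143 36.6 | 142 127 36.0 | 143 90 35.5 | 144 92 34.9 | 145 94 34.4 | 146 93 33.8 | 147 93 33.3 | 148 92 32.7 | 149 93 32.2 | 150 93 31.6 | 151 93 31.0 | 152 93 30.5 | 153 93 29.9 | 154 93 29.4 | 155 93 28.8 | 156 93 28.3 | 157 94 27.7 | 158 78 27.1 | 159 39 26.6 | 160 30 26.0 | 161 31 25.4 | 
H cam bay [ 71.  -1. 163.]
138 126 62.5 | 139 125 62.2 | 140 125 61.9 | 141 125 61.5 | 142 125 61.2 | 143 130 60.9 | 144 168 60.5 | 145 200 60.2 | 146 202 59.9 | 147 202 59.5 | 148 202 59.2 | 149 202 58.8 | 150 202 58.5 | 151 202 58.2 | 152 202 57.8 | 153 201 57.5 | 154 199 57.1 | 155 198 56.8 | 156 180 56.5 | 157 140 56.1 | 158 120 55.8 | 159 125 55.4 | 160 128 55.1 | 161 130 54.8 | 162 130 54.4 | 163 130 54.1 | 164 129 53.7 | 165 128 53.4 | 166 127 53.0 | 167 128 52.7 | 168 128 52.3 | 169 130 52.0 | 170 130 51.6 | 171 127 51.3 | 172 126 50.9 | 173 125 50.6 | 174 124 50.2 | 175 125 49.9 | 176 131 49.5 | 177 105 49.2 | 178 87 48.8 | 179 133 48.5 | 180 158 48.1 | 181 170 47.8 |
```

View pics/GD.png

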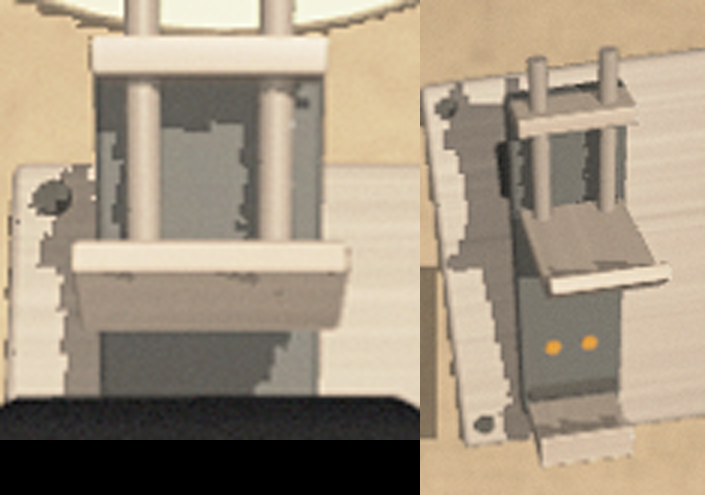

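The left crop puts the jaw's top edge exactly at bay x 36 at rest, so my bay frame is right. The pager is snagging slightly while rigidly held. I'll go back above the clear point, press it flat and open a little, so the jaw can slide it home on its own.

>>> servo_tool --deltas '[[[0.004, 0, 0], [0, 0, 0]], [[0, 0, 0.0005], [0, 0, 0]], [[0, 0, 0], [0, 0, 0]]]'

```text
time: 12.15
tool_pos: [631.4, -128.1, 52.1]
tcp_rot: [-3.141, -0.434, 0.136]
contact_force: [-13.1, -1.4, 6.2]
grip_width: 53.9
finger_force: 30.0
```

>>> servo_tool --deltas '[[[0, 0, 0], [0, 0, 0]], [[0, 0, 0], [0, 0, 0]], [[0, 0, 0], [0, 0, 0]], [[0, 0, 0], [0, 0, 0]]]' --fingers 0.7

```text
time: 12.65
tool_pos: [632.8, -128.0, 52.0]
tcp_rot: [3.141, -0.436, 0.136]
contact_force: [-0.1, 0.0, -0.1]
grip_width: 64.0
finger_force: 0.0
```

```bash
python3 st.py L;python3 snap.py K; python3 - <<'E'
from pb import *
m=pickle.load(open("pics/K.pkl","rb"));h=cv2.imread("pics/K.png")
print([(r,int(h[r,310:323].mean()),onbay(m,[(316,r)],"L",53)[0,0].round(1)) for r in range(140,215,1)])
b=blobs((h[130:215,295:340].min(2)>110),20,200)
for c,a,_ in b:
    c=c+[295,130];print(c,a,onbay(m,[c],"L",24).round(1))
E
```

```text
12.65 bay tcp [ 9.4 -0.7  2.2] F bay [-0.1  0.1 -0.1] [-0.05  0.24 -0.03] 64.02431795192281 0.0
12.65 [ 632.82981158 -128.0198434    52.00498461] [ 3.14113092 -0.4360797   0.13624264] [-0.08184308  0.04503638 -0.12623958]
[(140, 124, np.float64(68.2)), (141, 123, np.float64(67.9)), (142, 123, np.float64(67.6)), (143, 124, np.float64(67.2)), (144, 123, np.float64(66.9)), (145, 124, np.float64(66.6)), (146, 123, np.float64(66.3)), (147, 124, np.float64(65.9)), (148, 123, np.float64(65.6)), (149, 123, np.float64(65.3)), (150, 124, np.float64(64.9)), (151, 123, np.float64(64.6)), (152, 124, np.float64(64.3)), (153, 124, np.float64(63.9)), (154, 123, np.float64(63.6)), (155, 124, np.float64(63.3)), (156, 122, np.float64(62.9)), (157, 124, np.float64(62.6)), (158, 123, np.float64(62.3)), (159, 123, np.float64(61.9)), (160, 123, np.float64(61.6)), (161, 124, np.float64(61.3)), (162, 123, np.float64(60.9)), (163, 125, np.float64(60.6)), (164, 123, np.float64(60.2)), (165, 125, np.float64(59.9)), (166, 129, np.float64(59.6)), (167, 133, np.float64(59.2)), (168, 133, np.float64(58.9)), (169, 1
[... 668 characters left out ...]
loat64(50.9)), (192, 129, np.float64(50.6)), (193, 127, np.float64(50.2)), (194, 125, np.float64(49.9)), (195, 127, np.float64(49.5)), (196, 126, np.float64(49.1)), (197, 126, np.float64(48.8)), (198, 128, np.float64(48.4)), (199, 128, np.float64(48.1)), (200, 125, np.float64(47.7)), (201, 123, np.float64(47.4)), (202, 125, np.float64(47.0)), (203, 122, np.float64(46.6)), (204, 137, np.float64(46.3)), (205, 165, np.float64(45.9)), (206, 178, np.float64(45.6)), (207, 173, np.float64(45.2)), (208, 167, np.float64(44.8)), (209, 154, np.float64(44.5)), (210, 128, np.float64(44.1)), (211, 81, np.float64(43.7)), (212, 32, np.float64(43.4)), (213, 35, np.float64(43.0)), (214, 36, np.float64(42.6))]
```

With the pager released, the jaw's edge moved to about 0.010 (home) and the forces are nil. Retreat, then the right round pager.

>>> servo_tool --deltas '[[[0, 0, -0.03], [0, 0, 0]], [[0, 0, -0.06], [0, 0, 0]]]'

```text
time: 12.95
tool_pos: [593.8, -132.6, 132.2]
tcp_rot: [-3.139, -0.432, 0.135]
contact_force: [0.9, -0.2, 1.3]
grip_width: 64.5
finger_force: 0.0
```

```bash
python3 - <<'E'
from bay import *
o=bot.get_obs();w=step(o,o["tool_pos"],[np.pi,0,np.radians(-1)])[1];print(o["tool_pos"],w,w/3)
r=rot([np.pi,0,np.radians(-1)]);print(r.inv().apply([438.7,-209.3,3]-o["tool_pos"]).round(1))
# later: lifted from (438.7,-209.3,153) to R approach
a=r;print((a.inv()*rot(Rt)).as_rotvec(degrees=True)/3, rot(Rt).inv().apply(tcp("R",-14,75)-[438.7,-209.3,153]).round(1))
E
```

```text
[ 593.8129918  -132.58384448  132.1574705 ] [ -2.03 -24.69   8.65] [-0.67666667 -8.23        2.88333333]
[-153.8   79.4  129.2]
[ 0.63994601  8.31684069 -2.88660993] [118.2  55.2 104.7]
```

>>> servo_tool --deltas '[[[0, 0, 0], [-0.68, -8.23, 2.88]], [[0, 0, 0], [-0.68, -8.23, 2.88]], [[0, 0, 0], [-0.67, -8.23, 2.89]], [[-0.0515, 0.0265, 0.01], [0, 0, 0]], [[-0.0515, 0.0265, 0.01], [0, 0, 0]], [[-0.0515, 0.0265, 0.01], [0, 0, 0]], [[0, 0, 0.02], [0, 0, 0]], [[0, 0, 0], [0, 0, 0]]]' --fingers 1

```text
time: 13.95
tool_pos: [439.2, -209.9, 80.8]
tcp_rot: [-3.14, -0.01, -0.015]
contact_force: [-0.5, 0.9, 0.4]
grip_width: 91.8
finger_force: 0.0
```

```bash
python3 - <<'E'
from bay import *
o=bot.get_obs();print(o["tool_pos"],o["tcp_rot"],step(o,[438.7,-209.3,3],[np.pi,0,np.radians(-1)]))
E
```

```text
[ 439.1791343  -209.87612107   80.77617681] [-3.13968563 -0.00980531 -0.01516539] (array([-0.0013, -0.0004,  0.0778]), array([-0.11, -0.56,  0.13]))
```

>>> servo_tool --deltas '[[[0, 0, 0.02], [-0.1, -0.5, 0.1]], [[-0.0005, -0.0004, 0.03], [0, 0, 0]], [[0, 0, 0.018], [0, 0, 0]], [[0, 0, 0.0095], [0, 0, 0]], [[0, 0, 0], [0, 0, 0]]]'

```text
time: 14.58
tool_pos: [440.4, -209.4, 4.0]
tcp_rot: [3.141, -0.003, -0.015]
contact_force: [-0.2, -0.6, 0.1]
grip_width: 91.5
finger_force: 0.0
```

>>> servo_tool --deltas '[[[0, 0, 0], [0, 0, 0]], [[0, 0, 0], [0, 0, 0]], [[0, 0, 0], [0, 0, 0]], [[0, 0, 0], [0, 0, 0]], [[0, 0, 0], [0, 0, 0]], [[0, 0, 0], [0, 0, 0]]]' --fingers 0

```text
time: 15.32
tool_pos: [440.0, -209.7, 4.2]
tcp_rot: [3.14, -0.003, -0.016]
contact_force: [-0.4, -0.5, 3.4]
grip_width: 53.6
finger_force: 30.0
```

>>> servo_tool --deltas '[[[0, 0, -0.01], [0, 0, 0]], [[0, 0, -0.04], [0, 0, 0]], [[0, 0, -0.05], [0, 0, 0]], [[0, 0, -0.05], [0, 0, 0]], [[0, 0, 0], [0.64, 8.3, -2.89]], [[0, 0, 0], [0.64, 8.3, -2.89]], [[0, 0, 0], [0.64, 8.3, -2.89]], [[0.0394, 0.0184, 0], [0, 0, 0]], [[0.0394, 0.0184, 0.035], [0, 0, 0]], [[0.0394, 0.0184, 0.035], [0, 0, 0]], [[0, 0, 0.0347], [0, 0, 0]], [[0, 0, 0], [0, 0, 0]], [[0, 0, 0], [0, 0, 0]]]'

```text
time: 16.95
tool_pos: [595.5, -242.8, 105.3]
tcp_rot: [-3.135, -0.41, 0.129]
contact_force: [0.5, 1.2, -1.2]
grip_width: 53.5
finger_force: 30.0
```

```bash
python3 snap.py M; python3 st.py R; python3 - <<'E'
from pb import *
from bay import *
o=bot.get_obs();print(step(o,tcp("R",-14,75),Rt))
m=pickle.load(open("pics/M.pkl","rb"));h=cv2.imread("pics/M.png")
# jaw bar edges & pager edges
g=h.max(2).astype(int)
for r in (122,124,126): 
    w=np.where(g[r,250:390]>190)[0]; print("bar",r,w.min()+250 if len(w) else None,w.max()+250 if len(w) else None)
for r in (190,200,210):
    w=np.where(g[r,230:410]<75)[0]; print("pager",r,w.min()+230,w.max()+230)
b=blobs((h[165:205,300:335].min(2)>110),20,200)
for c,a,_ in b: print("dot",c+[300,165],a)
E
```

```text
16.95 [ 595.48625784 -242.83353468  105.2516273 ] [-3.13533969 -0.41047333  0.1292191 ] [ 0.48849038  1.18519658 -1.22636647]
17.0 bay tcp [-15.3   0.3  73.2] F bay [-0.4  0.  -1. ] [-0.01  0.35 -0.  ] 53.81084026494656 29.968733489513397
(array([ 0.0013,  0.0003, -0.0019]), array([-0.14,  1.43, -0.36]))
bar 122 250 389
bar 124 250 389
bar 126 250 389
pager 190 259 374
pager 200 259 374
pager 210 259 373
dot [316.95364238 186.49668874] 151
```

>>> servo_tool --deltas '[[[0, 0, 0], [-0.14, 1.43, -0.36]], [[0.001, 0, 0.016], [0, 0, 0]], [[0, 0, 0.016], [0, 0, 0]], [[0, 0, 0], [0, 0, 0]]]'

```text
time: 17.5
tool_pos: [609.8, -240.1, 73.9]
tcp_rot: [-3.138, -0.433, 0.135]
contact_force: [0.2, -0.2, -1.7]
grip_width: 54.0
finger_force: 30.0
```

```bash
python3 st.py R; python3 - <<'E'
from bay import *
o=bot.get_obs();print(step(o,tcp("R",13,40),Rt))
E
```

```text
17.5 bay tcp [-15.7   1.4  38.2] F bay [-0.5 -0.2 -1.6] [-0.04  0.36 -0.02] 54.01548648833421 29.968720972537994
(array([ 0.0287,  0.0014, -0.0019]), array([-0.18,  0.19, -0.03]))
```

>>> servo_tool --deltas '[[[0.005, 0.001, -0.001], [-0.15, 0.15, 0]], [[0.006, 0, 0], [0, 0, 0]], [[0.006, 0, 0], [0, 0, 0]], [[0.006, 0, 0], [0, 0, 0]], [[0.0055, 0, 0], [0, 0, 0]], [[0, 0, 0], [0, 0, 0]]]'

```text
time: 18.25
tool_pos: [633.8, -238.7, 87.8]
tcp_rot: [3.141, -0.434, 0.136]
contact_force: [-8.4, -4.2, -2.8]
grip_width: 53.7
finger_force: 30.0
```

```bash
python3 st.py R
```

```text
18.25 bay tcp [11.9 -0.4 40.6] F bay [-9.2 -3.1  1.2] [-0.64  1.85 -0.15] 53.662060432716636 29.966111183166504
```

>>> servo_tool --deltas '[[[0, 0, 0.008], [0, 0, 0]], [[0, 0, 0.009], [0, 0, 0]], [[0, 0, 0.009], [0, 0, 0]], [[0, 0, 0.004], [0, 0, 0]], [[0, 0, 0.003], [0, 0, 0]], [[0, 0, 0], [0, 0, 0]]]'

```text
time: 19.0
tool_pos: [647.2, -236.2, 57.5]
tcp_rot: [-3.141, -0.434, 0.136]
contact_force: [-9.8, -2.2, -3.2]
grip_width: 53.6
finger_force: 30.0
```

```bash
python3 st.py R
```

```text
19.0 bay tcp [11.4  0.2  7.4] F bay [-10.4  -0.9   1.3] [-0.4   1.88  0.04] 53.559446717744436 29.957724809646606
```

>>> servo_tool --deltas '[[[0, 0, 0.002], [0, 0, 0]], [[0, 0, 0.0015], [0, 0, 0]], [[0, 0, 0.0007], [0, 0, 0]], [[0, 0, 0], [0, 0, 0]]]'

```text
time: 19.5
tool_pos: [648.9, -236.1, 54.4]
tcp_rot: [-3.141, -0.434, 0.136]
contact_force: [-13.5, -1.9, 0.5]
grip_width: 53.7
finger_force: 30.0
```

```bash
python3 st.py R
```

```text
19.5 bay tcp [11.6  0.1  3.9] F bay [-12.2  -0.1   6.2] [-0.34  2.    0.03] 53.69721175931239 29.960019886493683
```

Bed contact is firm at centre x of about +10 (jaw about 0.020). Release and let the jaw seat it.

>>> servo_tool --deltas '[[[0, 0, 0], [0, 0, 0]], [[0, 0, 0], [0, 0, 0]], [[0, 0, 0], [0, 0, 0]], [[0, 0, 0], [0, 0, 0]], [[0, 0, 0], [0, 0, 0]]]' --fingers 0.7

```text
time: 20.12
tool_pos: [651.1, -236.3, 55.1]
tcp_rot: [3.14, -0.438, 0.136]
contact_force: [0.4, -0.3, 0.6]
grip_width: 64.5
finger_force: 0.0
```

```bash
python3 st.py R;python3 snap.py N; python3 - <<'E'
from pb import *
m=pickle.load(open("pics/N.pkl","rb"));h=cv2.imread("pics/N.png")
g=h[:,305:328].mean((1,2));rr=[r for r in range(120,212) if g[r]>175];print(rr)
for r in (rr[0],rr[-1]):print(onbay(m,[(316,r)],"R",53)[0,0].round(1))
E
```

```text
20.125 bay tcp [13.9 -0.4  3.6] F bay [ 0.6 -0.4  0.4] [-0.02  0.3  -0.02] 64.4586107997742 0.0
20.125 [ 651.09697083 -236.32663466   55.1143731 ] [ 3.13995143 -0.43796218  0.13598208] [ 0.3975851  -0.34569836  0.57310965]
[120, 121, 122, 123, 124, 125, 126, 127, 128, 129, 130, 188, 189, 190, 191, 192, 193, 194, 195, 196, 197, 198, 199]
79.0
52.0
```

>>> servo_tool --deltas '[[[0, 0, -0.03], [0, 0, 0]], [[0, 0, -0.05], [0, 0, 0]], [[-0.04, 0, -0.03], [0, 0, 0]], [[0, 0, -0.01], [-0.68, -8.23, 0]], [[0, 0, -0.01], [-0.68, -8.23, 0]], [[0, 0, -0.01], [-0.67, -8.23, 0]], [[0, 0, 0], [0, 0, 0]], [[0, 0, 0], [0, 0, 0]]]' --fingers 1

```text
time: 21.18
tool_pos: [559.8, -247.7, 165.2]
tcp_rot: [3.108, -0.008, 0.128]
contact_force: [-0.1, -0.7, -0.2]
grip_width: 91.7
finger_force: 0.0
```

```bash
python3 snap.py Q; python3 - <<'E'
from pb import *
m=pickle.load(open("pics/Q.pkl","rb"));h=cv2.imread("pics/Q.png")
print(proj(m,[O["L"]+Rb.apply([0,0,24]),O["R"]+Rb.apply([0,0,24])]).round(0))
w=(h.min(2)>130);w[225:]=0
for c,a,_ in blobs(w,15,1500):
    for b in "LR":
        q=onbay(m,[c],b,24)[0]
        if abs(q[0])<60 and abs(q[1])<30: print(b,a,c.round(1),q.round(1))
E
```

```text
21.175 [ 559.77672523 -247.70972246  165.19673271] [ 3.10756108 -0.00789982  0.12829307] [-0.1437335  -0.65183974 -0.20845402]
[[169. 110.]
 [312. 108.]]
R 35 [312.2  58.9] [36.5 -0.2 24. ]
L 31 [156.2  61.8] [36.5 -0.7 24. ]
R 1457 [312.1 107.2] [ 0.4 -0.  24. ]
L 895 [172.3 105. ] [ 4.  -3.9 24. ]
L 15 [166.7 126.2] [-13.6   5.2  24. ]
```

Both pagers have their tag marks at bay x 36.5 (home, where tag 0 is centred). Now the bar pager.

```bash
python3 - <<'E'
from bay import *
o=bot.get_obs();T=[np.pi,0,np.radians(-19)];w=step(o,o["tool_pos"],T)[1];print(w,w/3)
print(rot(T).inv().apply([437.3,21.7,60]-o["tool_pos"]).round(1))
T2=[np.pi,0,np.radians(-15.5)]
print(rot(T).inv().apply(np.array([611.8,187.3,0])-[437.3,21.7,0]).round(1))
E
```

```text
[ 1.82 -0.86 26.29] [ 0.60666667 -0.28666667  8.76333333]
[-203.2 -215.2  105.3]
[ 111.1 -213.4   -0. ]
```

>>> servo_tool --deltas '[[[0, 0, 0], [0.61, -0.29, 8.76]], [[0, 0, 0], [0.61, -0.29, 8.76]], [[0, 0, 0], [0.61, -0.29, 8.76]], [[-0.0406, -0.043, 0], [0, 0, 0]], [[-0.0406, -0.043, 0], [0, 0, 0]], [[-0.0406, -0.043, 0.01], [0, 0, 0]], [[-0.0406, -0.043, 0.01], [0, 0, 0]], [[-0.0406, -0.043, 0.01], [0, 0, 0]], [[0, 0, 0.04], [0, 0, 0]], [[0, 0, 0.035], [0, 0, 0]], [[0, 0, 0], [0, 0, 0]], [[0, 0, 0], [0, 0, 0]]]'

```text
time: 22.72
tool_pos: [438.5, 20.5, 61.7]
tcp_rot: [3.141, -0.001, -0.332]
contact_force: [0.5, -0.3, 0.4]
grip_width: 91.9
finger_force: 0.0
```

```bash
python3 - <<'E'
from bay import *
o=bot.get_obs();print(o["tool_pos"],o["tcp_rot"],step(o,[437.3,21.7,4],[np.pi,0,np.radians(-19)]))
E
```

```text
[438.47088578  20.50873358  61.74495519] [ 3.14069544e+00 -1.38313884e-03 -3.32300381e-01] (array([-0.0016, -0.0008,  0.0577]), array([ 0.05, -0.08, -0.04]))
```

>>> servo_tool --deltas '[[[-0.0014, -0.0008, 0.02], [0, 0, 0]], [[0, 0, 0.025], [0, 0, 0]], [[0, 0, 0.0125], [0, 0, 0]], [[0, 0, 0], [0, 0, 0]]]'

```text
time: 23.22
tool_pos: [437.3, 21.9, 3.6]
tcp_rot: [3.14, -0.0, -0.332]
contact_force: [0.2, 1.8, 0.4]
grip_width: 91.9
finger_force: 0.0
```

>>> servo_tool --deltas '[[[0, 0, 0], [0, 0, 0]], [[0, 0, 0], [0, 0, 0]], [[0, 0, 0], [0, 0, 0]], [[0, 0, 0], [0, 0, 0]], [[0, 0, 0], [0, 0, 0]], [[0, 0, 0], [0, 0, 0]]]' --fingers 0

```text
time: 23.98
tool_pos: [437.2, 22.1, 3.5]
tcp_rot: [3.14, -0.0, -0.331]
contact_force: [-0.2, 0.6, 2.6]
grip_width: 53.8
finger_force: 30.0
```

>>> servo_tool --deltas '[[[0, 0, -0.015], [0, 0, 0]], [[0, 0, -0.045], [0, 0, 0]], [[0, 0, -0.04], [0, 0, 0]], [[0.0222, -0.0427, 0], [0, 0, 0]], [[0.0222, -0.0427, 0], [0, 0, 0]], [[0.0222, -0.0427, 0], [0, 0, 0]], [[0.0222, -0.0427, 0], [0, 0, 0]], [[0.0222, -0.0427, 0], [0, 0, -3.5]], [[0, 0, 0.03], [0, 0, 0]], [[0, 0, 0.03], [0, 0, 0]], [[0, 0, 0], [0, 0, 0]]]'

```text
time: 25.35
tool_pos: [609.1, 187.6, 39.9]
tcp_rot: [3.137, 0.006, -0.27]
contact_force: [-0.2, -0.2, -1.7]
grip_width: 54.1
finger_force: 30.0
```

>>> servo_tool --deltas '[[[0, 0, 0.012], [0.15, -0.35, 0]], [[0, 0, 0.012], [0, 0, 0]], [[0, 0, 0.005], [0, 0, 0]], [[0, 0, 0], [0, 0, 0]]]'

```text
time: 25.85
tool_pos: [611.2, 187.9, 13.8]
tcp_rot: [-3.141, 0.006, -0.27]
contact_force: [-0.9, -0.1, -1.3]
grip_width: 53.4
finger_force: 30.0
```

>>> servo_tool --deltas '[[[0, 0, 0.002], [0, 0.3, 0]], [[0, 0, 0.0015], [0, 0, 0]], [[0, 0, 0.001], [0, 0, 0]], [[0, 0, 0], [0, 0, 0]]]'

```text
time: 26.35
tool_pos: [611.4, 188.0, 9.7]
tcp_rot: [-3.14, 0.001, -0.27]
contact_force: [0.6, 0.6, -2.3]
grip_width: 53.9
finger_force: 30.0
```

>>> servo_tool --deltas '[[[0, 0, 0.0006], [0, 0, 0]], [[0, 0, 0], [0, 0, 0]]]'

```text
time: 26.6
tool_pos: [611.5, 188.1, 9.6]
tcp_rot: [-3.14, 0.0, -0.27]
contact_force: [-2.0, -0.3, 5.1]
grip_width: 53.8
finger_force: 30.0
```

>>> servo_tool --deltas '[[[0, 0, 0], [0, 0, 0]], [[0, 0, 0], [0, 0, 0]], [[0, 0, 0], [0, 0, 0]], [[0, 0, -0.02], [0, 0, 0]], [[0, 0, -0.05], [0, 0, 0]], [[0, 0, -0.05], [0, 0, 0]], [[-0.04, 0.02, -0.05], [0, 0, 0]], [[-0.03, 0.05, -0.02], [0, 0, 0]], [[-0.01, 0.055, 0], [0, 0, 0]], [[0, 0.055, 0], [0, 0, 0]], [[0, 0, 0], [0, 0, 0]], [[0, 0, 0], [0, 0, 0]]]' --fingers 0.75

```text
time: 28.1
tool_pos: [489.6, 36.3, 195.6]
tcp_rot: [-3.14, 0.0, -0.271]
contact_force: [0.1, 0.1, 0.2]
grip_width: 68.6
finger_force: 0.0
```

```bash
python3 snap.py Z; python3 - <<'E'
from plant import bot
import cv2,numpy as np
z=cv2.imread("pics/Z.png")[:235];t=bot.capture("top")[:,:,::-1][130:260,180:440]
t=cv2.resize(t,None,fx=2.46,fy=2.46,interpolation=2)[:,:640]
t=np.pad(t,((0,0),(0,640-t.shape[1]),(0,0)));cv2.imwrite("pics/fin.png",np.vstack([z,t])[:600])
E
```

```text
28.1 [489.60022292  36.2654528  195.58297436] [-3.13995387e+00  2.28152350e-04 -2.71007768e-01] [0.05480275 0.07573117 0.1621879 ]
```

View pics/fin.png

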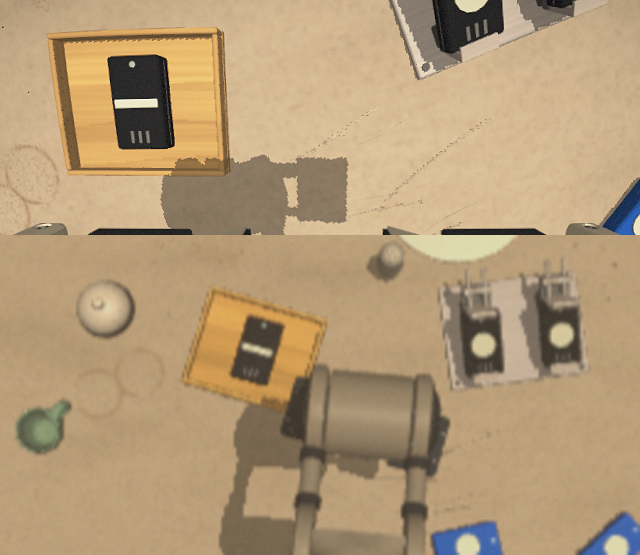

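The final view shows the bar pager flat in the tray with its tag up at (138,103). Both round tags face outward in their bays, and the bystanders are in place. I'll check numerically that the lips lie over the lower ends.

```bash
python3 - <<'E'
from pb import *
for n in "QZ":
    m=pickle.load(open(f"pics/{n}.pkl","rb"));h=cv2.imread(f"pics/{n}.png")
    for b in "LR":
        for z,ys in ((30,(-14,-7,0,7,14)),(24,(-23.5,23.5))):
            out=[]
            for x in (-30,-36,-39,-42,-44,-48,-52):
                P=proj(m,[O[b]+Rb.apply([x,y,z]) for y in ys])
                out.append([int(h[int(round(v)),int(round(u))].mean()) if 0<=u<639 and 0<=v<225 else -1 for u,v in P])
            print(n,b,z,out)
E
```

```text
Q L 30 [[31, 31, 27, 86, 25], [32, 30, 27, 91, 26], [108, 80, 67, 47, 122], [132, 127, 129, 129, 131], [133, 133, 131, 131, 128], [133, 136, 134, 130, 129], [136, 136, 134, 132, 133]]
Q L 24 [[29, 32], [35, 20], [32, 31], [33, 38], [41, 34], [128, 134], [127, 122]]
Q R 30 [[43, 138, 131, 120, 40], [30, 69, 105, 98, 46], [96, 95, 92, 101, 70], [131, 133, 134, 136, 134], [134, 130, 129, 134, 129], [134, 133, 133, 135, 135], [134, 134, 136, 135, 137]]
Q R 24 [[45, 37], [43, 44], [38, 38], [29, 28], [41, 73], [128, 126], [123, 198]]
Z L 30 [[41, 107, 30, 35, 42], [41, 101, 70, 39, 36], [58, 98, 69, 55, 31], [188, 188, 184, 187, 189], [186, 187, 184, 187, 187], [186, 189, 189, 192, 189], [195, 191, 192, 191, 192]]
Z L 24 [[36, 31], [34, 37], [36, 28], [32, 39], [40, 27], [188, 95], [191, 124]]
Z R 30 [[-1, -1, -1, -1, -1], [-1, -1, -1, -1, -1], [-1, -1, -1, -1, -1], [-1, -1, -1, -1, 171], [-1, -1, -1, 166, 175], [-1, 174, 174, 175, 177], [177, 173, 177, 176, 177]]
Z R 24 [[-1, -1], [-1, -1], [-1, 32], [-1, 31], [-1, 24], [-1, 82], [-1, 108]]
```

Both lips cover the lower ends from x = −40.5, and the pager corners reach x of about −46. That is home, so I hand in.

```bash
python3 -c "
from plant import bot
print(bot.close_job())"
```

```text
the job is handed in; nothing more can be done
None
```

Job handed in: both round-tag pagers are home in the dock bays, tags outward and lower ends under the lips, and the bar-tag pager is flat in the repair tray, tag up; the cup, shaker and bell were not touched, and the clock stood at about 28 s.

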